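# Lean a chromatography plate in the spray station and spray it

### The job

Take the long white plate out of the rack and lean it squarely in the middle of the spray station, foot against the stop strip and back on the backrest, so that it faces the canister. Once it stands there by itself, and not before, press the canister's nozzle cap right down and let it spring up again. Leave the plate leaning, never let it fall over, and leave the other things on the bench where they are.

Things in the scene. Friction and masses are not known exactly. Their poses are not given: they have to be found in the camera images.
- long_plate: The long plate: white, rigid, 60 (x) x 8 (y, thickness) x 180 mm (z, length), about 0.18 kg. Starts standing upright in one of the two slots of the rack. Origin: centre of its lower end face; z runs up along the plate. Both faces are alike.
- short_plate: Bystander: white plate 60 x 8 x 110 mm like the long one but shorter, upright in the other slot of the rack. Origin: centre of its lower end face.
- rack: Fixed white plate rack: base 100 (x) x 150 (y) x 12 mm; two open-topped, open-ended slots at y = -40 and y = +40 mm, running along x, 10.5 mm wide, between ribs 10 mm thick and 70 mm long that rise 30 mm above the base. A plate in a slot stands on the base, 12 mm above the bench. Origin: centre of the underside, on the bench.
- station: Fixed spray station: steel base 10 mm thick, 130 mm wide, y = -165 to 135 mm. Origin on the bench, z up, y from the canister to the backrest. At y = -120 mm a fixed 52 mm aluminium canister in a grey collar, nozzle cap on top. At y = 50 to 60 mm the grey stop strip, 110 mm long, 12 mm above the base. At y = 98 to 108 mm the grey upright backrest, 110 mm wide, 95 mm above it.
- stop (a point): Middle of the stop strip's backrest-side face, level with the base's upper surface, 10 mm above the bench; axes as the station's. The plate's foot goes in the 38 mm gap between stop and backrest, on the base against the stop; its top leans away from the canister (to +y) over the backrest's top edge, then about 0.31 rad from vertical.
- rest_edge (a point): Middle of the top front edge of the backrest (the edge facing the stop): 38 mm in y and 95 mm in z from stop.
- cap_top (a point): Centre of the flat top of the white nozzle cap (36 mm diameter, 24 mm high), 160 mm above the bench when up; moves down with the cap.
- cap (a joint): Downward travel of the sprung nozzle cap: 0 up, 0.007 m fully down. The spring needs 1.6 N to start and 7.2 N fully down; it returns by itself.
- bottle_a: Bystander: white round bottle with blue cap, 68 mm diameter, 126 mm high, loose. Origin: centre of the underside.
- bottle_b: Bystander: a second bottle like bottle_a.
- beaker: Bystander: glass beaker, 64 mm diameter, 85 mm high, loose. Origin: centre of the underside.
- spare_can: Bystander: loose aluminium canister with a closed domed lid, 52 mm diameter, 144 mm high, beside the station. Origin: centre of the underside.
- vial_box: Bystander: cardboard box 55 x 100 x 54 mm, loose. Origin: centre of the underside.
Things that resemble listed ones, but are neither listed nor needed, are in the scene too. What is shaped like the long_plate but green, red or yellow is not meant.

How it is judged:
On the way, in this order (a step that is already met when the one before it is completed fails the run):
1. the long plate leans in the station by itself, foot at the stop, back on the backrest, let go and at rest (angle between long_plate's own z axis and vertical between 0.2 and 0.42 rad and y of long_plate in the frame of stop between -0.002 and 0.01 m and z of long_plate in the frame of stop below 0.008 m and x of long_plate in the frame of stop between -0.025 and 0.025 m and angle between the x axis of long_plate and the x axis of station, either way round below 0.15 rad and contact force between the fingers and long_plate below 0.1 N and linear speed of long_plate below 0.02 m/s), for 0.3 s.
2. the nozzle cap is pressed down (at least 5 of its 7 mm) with the plate leaning there (value of joint cap above 0.005 m and angle between long_plate's own z axis and vertical between 0.2 and 0.42 rad and y of long_plate in the frame of stop between -0.002 and 0.01 m and z of long_plate in the frame of stop below 0.008 m and x of long_plate in the frame of stop between -0.025 and 0.025 m and angle between the x axis of long_plate and the x axis of station, either way round below 0.15 rad), for 0.1 s.
At the end, for the whole second after the job is handed in: The long plate leans by itself at rest, 0.20 to 0.42 rad from vertical, foot on the base, its middle under 10 mm from the stop face, within 25 mm of the strip's middle, square within 0.15 rad; cap up (under 1.5 mm down); bystanders within 30 mm of their starts (all of step 1 and value of joint cap below 0.0015 m and distance of each of short_plate, bottle_a, bottle_b, beaker, spare_can, vial_box from where it was at the start of the episode below 0.03 m); the robot touches nothing.
It fails at once if the cap is pressed (over 3 mm) while the long plate is not leaning in the station (value of joint cap above 0.003 m and not (angle between long_plate's own z axis and vertical above 0.15 rad and y of long_plate in the frame of stop between -0.005 and 0.02 m and distance between long_plate and stop below 0.045 m)).
It fails at once if the long plate falls over (tips more than 0.9 rad) (angle between long_plate's own z axis and vertical above 0.9 rad).
It fails at once if a bystander is moved more than 30 mm (distance of any of short_plate, bottle_a, bottle_b, beaker, spare_can, vial_box from where it was at the start of the episode above 0.03 m).
It also fails if it takes over 48 s, if anything falls off the work surface, if the arm or the gripper's body presses on something with over 40 N, if the wrist force passes 120 N, or if a joint passes its speed limit or range.

### The arm

A 6-joint arm with a two-finger parallel gripper is mounted at the origin on the work surface. World frame = base frame: x ahead of the robot, y to its left, z up, the work surface at z = 0. Lengths are in m, angles in rad, forces in N, time in s.
With the tool pointing down it reaches from about 0.25 to 0.85 m from the base axis. Payload 12.5 kg.
Tool frame: the origin (TCP) lies midway between the tips of the shut fingers; the grasp point (between the pads) lies 19 mm behind it; z points along the fingers, y is the line along which they close (so a half turn about z gives the same grasp; the last joint's range is limited). The gripper opens to 93 mm and grips with 3 to 60 N. Pads are 15 mm wide; open, the fingers measure 128 mm over their backs; the gripper's body (75 mm by 188 mm) begins 65 mm behind the grasp point.
Start: joints at [-1.227, 0.351, 1.652, -0, 1.139, -0.085], TCP at [0.229, -0.5, 0.219] pointing down, gripper open.
Joint ranges: [-2.75, 2.75], [-0.79, 2.1], [0.01, 2.65], [-1.57, 4.71], [0.07, 3.14], [-2.87, 2.87]. Speed limits (rad/s): [2.22, 2.22, 2.79, 3.14, 3.14, 3.14].

### API

Orientations are given as a unit quaternion [x, y, z, w].
In Python, from rig import * gives the robot as it stands. Calls block until the motion is done:
- move_ptp(position, orientation): joint-space move of the TCP to a pose.
- move_l(position, vel=0.15, frame=None): straight line of the TCP; frame=None keeps the orientation; vel is the mean speed in m/s.
- move_j(angles): joint-space move.
- command_gripper(opening, effort=None): finger opening in m; effort is the grip in N (None keeps the last); returns when the fingers have stopped.
- pause(seconds).
- solve_ik(position, orientation): joint angles nearest the present ones, or None.
- sense(): the state.
- camera(name): name is "scene" or "top" or "wrist"; returns a dict with "image" (400x640x3 uint8, red, green, blue), "depth" (400x640 float32, m along the optical axis (not along the pixel's ray), 0 where there is no reading), "K" (3x3 intrinsics, pixels), "cam_to_world" (4x4, takes a point from camera to world coordinates); the wrist camera has in their place "tool_from_camera" (4x4, takes a point from camera to tool coordinates, whose origin is the TCP and whose axes are the flange's). Camera axes: x right, y up, looking along -z (the intrinsics and any distortion apply to the point x, -y, -z); pixel columns grow to the right and rows downward; lengths in m; the calibration is good to about 2 mm. A picture is of the moment at which its call begins: read the wrist's pose just before it.
A pose or a line that the arm cannot do raises IKError and nothing moves.
- close_job(): hands the job in; it is judged then, once.
The state is a dict: "clock": time; "q": joint angles; "dq": joint speeds; "joint_torque": joint torques, N m; "tcp_pos": TCP position; "tcp_rot": TCP orientation; "force": force on the tool from outside, world axes, zero at the start; "moment": the same for the moment, N m; "finger_gap": finger opening in m; "grasp_force": force on a finger pad.
Only numpy, scipy, OpenCV 4.12 (cv2) and the standard library are available. Lean on these libraries where they do the work, as an engineer would, in place of code of your own. Each camera call takes 0.05 s, during which the arm holds its last target. There are 200 camera calls.

## Working session

There is one attempt and no reset: what is moved stays moved. The work goes in short steps, each a Python script; the robot and the scene stay as the last script left them, time stands still between calls to the robot, and variables do not carry over. Pictures are saved under pics/ and viewed, at most 10 in all, crops included, and the job is handed in when it is done.

```bash
mkdir -p pics; ls; python3 - <<'E'
from rig import *
import cv2,numpy as np
for n in("scene","top"):
    c=camera(n);np.savez(f"{n}.npz",**{k:c[k] for k in("image","depth","K","cam_to_world")})
    cv2.imwrite(f"pics/{n}0.png",c["image"][...,::-1]); print(n,c["K"].tolist(),np.round(c["cam_to_world"],3).tolist())
s=sense();print(s)
E
```

```text
pics
scene [[383.1637476173769, 0.0, 315.3318734597738], [0.0, 383.1637476173769, 201.2959174077831], [0.0, 0.0, 1.0]] [[0.614, -0.666, 0.424, 0.961], [0.789, 0.522, -0.323, -0.242], [-0.007, 0.533, 0.846, 0.956], [0.0, 0.0, 0.0, 1.0]]
top [[377.21046765915185, 0.0, 320.14887510264873], [0.0, 377.21046765915185, 191.03817010759778], [0.0, 0.0, 1.0]] [[-0.016, 0.986, -0.163, 0.392], [-1.0, -0.016, -0.001, 0.099], [-0.004, 0.163, 0.987, 0.921], [0.0, 0.0, 0.0, 1.0]]
{'clock': 0.1, 'q': array([-1.22663271e+00,  3.51171530e-01,  1.65230653e+00,  1.41938314e-06,
        1.13911059e+00, -8.46076090e-02]), 'dq': array([-0.00063289, -0.00113173, -0.00205702,  0.00061516,  0.00021286,
       -0.00011469]), 'joint_torque': array([ 8.74161628e-06, -4.98033750e+01, -2.85707366e+01,  6.99850428e-02,
        2.38691055e-02, -4.80381038e-05]), 'tcp_pos': array([ 0.22858694, -0.49993199,  0.21818155]), 'tcp_rot': array([ 9.77107229e-01,  2.12746832e-01, -6.38090368e-05, -4.93894575e-04]), 'force': array([-0.6473517 , -0.92541223,  0.60015652]), 'moment': array([-0.00878   , -0.04762121, -0.01240672]), 'grasp_force': 0.0, 'finger_gap': 0.09303570941451218}
```

View pics/scene0.png

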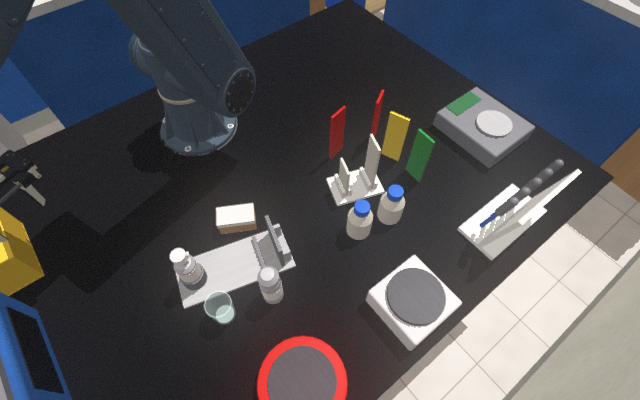

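View pics/top0.png

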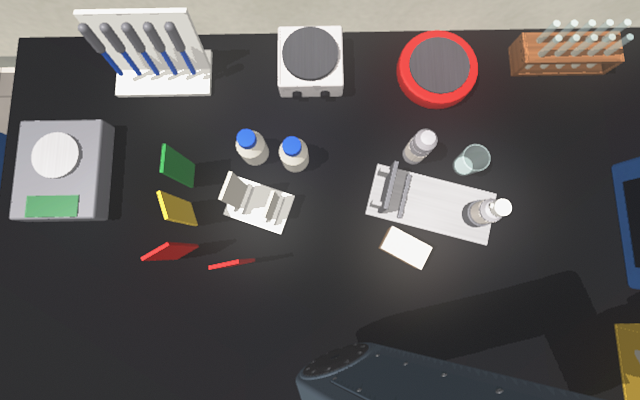

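The scene picture shows candidates for the long plate: the tall white plate in the rack (372,160), the shorter white one (344,178), and the loose red (337,133; 378,115), yellow (396,135) and green (420,155) ones. By description it is the tall white plate (372,160). In the top view the rack is at (258,203) and the station runs from the backrest at (395,188) to the cap at (503,207).

```bash
cat > h.py <<'E'
import numpy as np,cv2
def cloud(c,M=None):
    K=c["K"];d=c["depth"];v,u=np.indices(d.shape)
    P=np.stack([(u-K[0,2])/K[0,0]*d,-(v-K[1,2])/K[1,1]*d,-d],-1)
    M=c["cam_to_world"] if M is None else M
    P=P@M[:3,:3].T+M[:3,3]; P[d<=0]=np.nan
    return P
E
python3 - <<'E'
from h import *
C={n:dict(np.load(n+".npz")) for n in("scene","top")}
P={n:cloud(c) for n,c in C.items()}
for n,px in {"scene":[(372,145),(372,163),(344,178),(360,222),(395,205),(235,215),(185,253),(270,280),(220,305),(280,238)],"top":[(232,190),(240,180),(285,205),(258,203),(503,207),(395,188),(422,140),(475,160),(405,247),(440,205)]}.items():
    for u,v in px: print(n,u,v,np.round(P[n][v,u],3))
# ortho height maps
out=[]
x0,x1,y0,y1,s=.2,.65,-.5,.4,0.0015
for n in P:
    p=P[n].reshape(-1,3);I=C[n]["image"].reshape(-1,3);m=(p[:,0]>x0)&(p[:,0]<x1)&(p[:,1]>y0)&(p[:,1]<y1)&(p[:,2]<.3)
    p=p[m];I=I[m];o=np.argsort(p[:,2]);p=p[o]
    im=np.zeros((int((x1-x0)/s),int((y1-y0)/s)),np.float32)
    im[((x1-p[:,0])/s).astype(int)-1,((y1-p[:,1])/s).astype(int)-1]=p[:,2]
    im=cv2.dilate(im,np.ones((2,2)))
    out.append(cv2.applyColorMap(np.clip(im*1200,0,255).astype(np.uint8),cv2.COLORMAP_TURBO))
o=np.vstack(out);print(o.shape);cv2.imwrite("pics/ortho.png",o)
E
```

```text
scene 372 145 [0.521 0.285 0.172]
scene 372 163 [0.537 0.28  0.115]
scene 344 178 [0.509 0.204 0.078]
scene 360 222 [0.647 0.142 0.089]
scene 395 205 [0.666 0.248 0.091]
scene 235 215 [ 0.408 -0.097  0.054]
scene 185 253 [ 0.487 -0.256  0.158]
scene 270 280 [ 0.652 -0.137  0.138]
scene 220 305 [ 0.582 -0.256  0.011]
scene 280 238 [ 0.52  -0.03   0.008]
top 232 190 [0.525 0.283 0.148]
top 240 180 [0.552 0.273 0.119]
top 285 205 [0.509 0.186 0.012]
top 258 203 [0.516 0.252 0.01 ]
top 503 207 [ 0.479 -0.271  0.159]
top 395 188 [ 0.547 -0.083  0.011]
top 422 140 [ 0.629 -0.121  0.138]
top 475 160 [ 0.611 -0.28   0.022]
top 405 247 [ 0.403 -0.091  0.054]
top 440 205 [ 0.504 -0.191  0.01 ]
(600, 600, 3)
```

View pics/ortho.png

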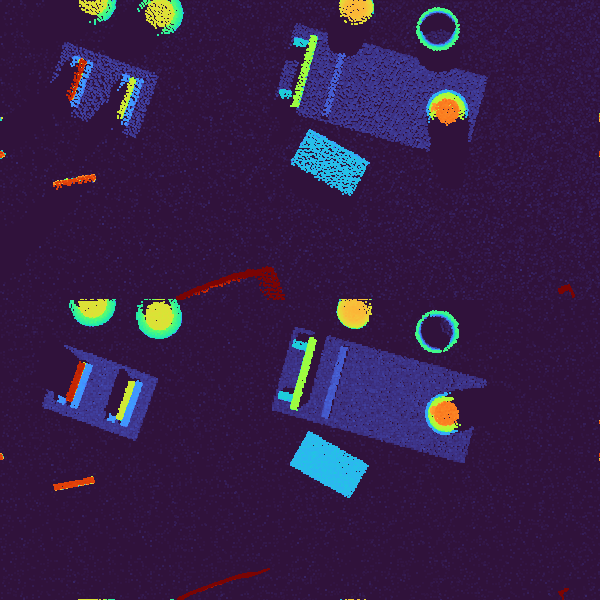

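The height maps (upper: scene camera, lower: top camera) show the rack with the tall plate (75,80 / 75,385) and the short one (128,100 / 128,400). They also show the station's backrest (305,72), stop strip (335,85) and cap (446,107). Next I fit these numerically.

```bash
python3 - <<'E'
from h import *
def rect(p):
    r=cv2.minAreaRect(p[:,:2].astype(np.float32)*1000); b=cv2.boxPoints(r)
    e=[b[1]-b[0],b[2]-b[1]];l=max(e,key=np.linalg.norm);a=np.degrees(np.arctan2(l[1],l[0]))%180
    return "c",np.round(np.array(r[0])),"size",np.round(r[1]),"long axis deg",round(a,1)
for n in("scene","top"):
    p=cloud(dict(np.load(n+".npz"))).reshape(-1,3)
    def sel(x0,x1,y0,y1,z0,z1,q=p):
        return q[(q[:,0]>x0)&(q[:,0]<x1)&(q[:,1]>y0)&(q[:,1]<y1)&(q[:,2]>z0)&(q[:,2]<z1)]
    for name,b in dict(long_top=(.45,.6,.24,.34,.188,.2),long_all=(.45,.6,.24,.34,.06,.2),short_top=(.45,.6,.17,.24,.115,.13),ribs=(.45,.62,.15,.34,.037,.046),
        rackbase=(.42,.62,.14,.36,.007,.016),bk_top=(.44,.63,-.12,0,.1,.11),stop=(.44,.63,-.13,-.06,.0195,.026),cap=(.4,.6,-.35,-.2,.155,.165),stbase=(.4,.65,-.36,.03,.0065,.014)).items():
        q=sel(*b)
        if len(q)<15: print(n,name,len(q));continue
        print(n,name,len(q),*rect(q),"mean",np.round(q.mean(0)*1000,1),"zmax",round(np.percentile(q[:,2],97)*1000,1))
        if name=="long_all":
            q=sel(.45,.6,.24,.34,.06,.185);c=q.mean(0);print("   normal",np.round(np.linalg.svd(q-c)[2][2],3))
E
```

```text
scene long_top 66 c [529. 285.] size [10. 61.] long axis deg 160.9 mean [529.7 284.7 191.2] zmax 194.0
scene long_all 462 c [530. 285.] size [11. 63.] long axis deg 159.4 mean [533.1 281.4 135.9] zmax 192.7
   normal [-0.296 -0.955  0.001]
scene short_top 68 c [500. 210.] size [ 9. 61.] long axis deg 160.6 mean [502.3 209.4 120.8] zmax 124.3
scene ribs 229 c [513. 248.] size [111.  72.] long axis deg 70.2 mean [517.5 240.4  41.3] zmax 44.7
scene rackbase 790 c [514. 249.] size [151. 103.] long axis deg 70.2 mean [522.6 236.1  11.6] zmax 14.9
scene bk_top 164 c [542. -57.] size [ 10. 110.] long axis deg 164.3 mean [543.8 -57.8 104.7] zmax 107.7
scene stop 126 c [518. -90.] size [154.  58.] long axis deg 0.5 mean [520.  -97.8  22.3] zmax 25.5
scene cap 190 c [ 482. -272.] size [36. 34.] long axis deg 26.8 mean [ 482.8 -271.6  159.9] zmax 163.0
scene stbase 3699 c [ 530. -171.] size [237. 315.] long axis deg 100.4 mean [ 514.3 -172.8   10.1] zmax 13.2
top long_top 124 c [527. 286.] size [ 9. 59.] long axis deg 160.6 mean [526.7 286.  191. ] zmax 193.4
top long_all 592 c [527. 286.] size [ 9. 60.] long axis deg 160.2 mean [525.3 283.7 142.3] zmax 192.2
   normal [ 0.344  0.939 -0.001]
top short_top 117 c [499. 211.] size [ 9. 59.] long axis deg 160.1 mean [498.4 211.2 120.5] zmax 123.8
top ribs 374 c [543. 235.] size [130. 145.] long axis deg 163.3 mean [513.2 243.2  41.1] zmax 44.9
top rackbase 1478 c [543. 238.] size [149. 170.] long axis deg 160.3 mean [505.9 240.9  11. ] zmax 14.3
top bk_top 251 c [561. -69.] size [ 35. 158.] long axis deg 150.0 mean [544.  -59.9 104.1] zmax 107.8
top stop 171 c [538. -81.] size [ 59. 186.] long axis deg 165.7 mean [ 530.3 -102.2   21.5] zmax 24.2
top cap 250 c [ 478. -271.] size [35. 34.] long axis deg 0.2 mean [ 478.7 -269.9  159.1] zmax 161.8
top stbase 4802 c [ 525. -169.] size [244. 320.] long axis deg 91.2 mean [ 505.4 -168.9    9.4] zmax 12.3
```

```bash
cat >> h.py <<'E'
from scipy.spatial.transform import Rotation as R
def quat(deg,tilt=0,s=1):
    """tool z down, leaning back by tilt towards y dir at angle deg; tool y = s*that dir"""
    a=np.radians(deg);yd=np.array([np.cos(a),np.sin(a),0]);k=np.array([0,0,1.])
    z=-(np.sin(tilt)*yd+np.cos(tilt)*k); y=s*(np.cos(tilt)*yd-np.sin(tilt)*k)
    return R.from_matrix(np.c_[np.cross(y,z),y,z]).as_quat()
E
python3 - <<'E'
from rig import *
from h import *
for s in(1,-1):
    for p,q in (([.528,.2855,.17],quat(70.5,0,s)),([.545,-.045,.25],quat(74,.3,s)),([.545,-.045,.135],quat(74,.3,s)),([.48,-.271,.155],quat(74,0,s))):
        j=solve_ik(p,q); print(s,None if j is None else np.round(j,2))
s=sense();p=s["tcp_pos"].copy();p[2]=.36;move_l(p,.3)
for k,(pos,d) in enumerate([([.528,.2855,.34],70.5),([.50,.2755,.30],70.5)]):
    move_ptp(pos,quat(d,0,1));pause(.3)
    s=sense();c=camera("wrist");np.savez(f"w{k}.npz",pos=s["tcp_pos"],rot=s["tcp_rot"],**c)
    cv2.imwrite(f"pics/w{k}.png",c["image"][...,::-1])
print(s["clock"],s["q"],c["tool_from_camera"])
E
```

```text
1 [ 0.42  0.49  1.56 -0.    1.08 -0.81]
1 [-0.02  0.37  1.58 -0.3   1.29 -1.22]
1 [-0.02  0.5   1.69 -0.33  1.06 -1.13]
1 [-0.6   0.43  1.71 -0.    1.   -1.89]
-1 [ 0.42  0.49  1.56 -0.    1.08  2.33]
-1 [-0.02  0.37  1.58 -0.3   1.29  1.93]
-1 [-0.02  0.5   1.69 -0.33  1.06  2.01]
-1 [-0.6   0.43  1.71 -0.    1.    1.25]
4.6417 [ 4.21983645e-01  3.20422879e-01  1.48878016e+00 -2.12695777e-06
  1.33103342e+00 -8.08391015e-01] [[-9.88725970e-04  9.56557880e-01  2.91540811e-01  8.22807231e-02]
 [ 9.99999406e-01  1.07977982e-03 -1.51424820e-04  2.90292755e-04]
 [-4.59646490e-04  2.91540488e-01 -9.56558379e-01 -1.66165667e-01]
 [ 0.00000000e+00  0.00000000e+00  0.00000000e+00  1.00000000e+00]]
```

```bash
cat >> h.py <<'E'
def wcloud(d):
    T=np.eye(4);T[:3,:3]=R.from_quat(d["rot"]).as_matrix();T[:3,3]=d["pos"]
    return cloud(d,T@d["tool_from_camera"]).reshape(-1,3)
def fit(p,z0,z1,box):
    q=p[(p[:,2]>z0)&(p[:,2]<z1)&(p[:,0]>box[0])&(p[:,0]<box[1])&(p[:,1]>box[2])&(p[:,1]<box[3])]
    r=cv2.minAreaRect(q[:,:2].astype(np.float32)*1000);b=cv2.boxPoints(r)
    l=max([b[1]-b[0],b[2]-b[1]],key=np.linalg.norm);return len(q),np.round(r[0],1),np.round(r[1],1),round(np.degrees(np.arctan2(l[1],l[0]))%180,1),np.round(q.mean(0)*1000,1)
E
python3 - <<'E'
from h import *
for k in(0,1):
    p=wcloud(dict(np.load(f"w{k}.npz")))
    print(fit(p,.186,.2,(.45,.6,.24,.34)));print(fit(p,.116,.13,(.45,.6,.16,.26)))
E
```

```text
(478, array([527.3, 287.9]), array([ 7.1, 59.6]), np.float32(160.4), array([526.4, 288.1, 192. ]))
(375, array([499.4, 212.9]), array([ 8.4, 59.8]), np.float32(160.0), array([498.7, 213.6, 121.6]))
(588, array([527.2, 287.7]), array([ 8. , 60.3]), np.float32(160.1), array([525.8, 288. , 191.9]))
(421, array([499.5, 212.8]), array([ 8.3, 60.1]), np.float32(160.0), array([498.6, 213.6, 121.7]))
```

View pics/w1.png

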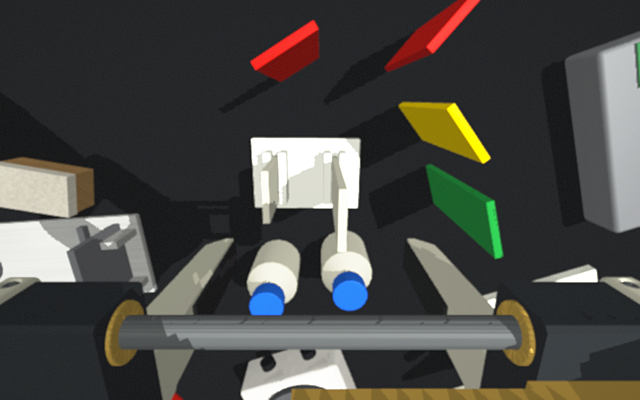

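The wrist picture shows the tall white plate in the rack's right slot (340,190) and the short one at (268,185). Nothing white and long stands elsewhere, so the choice is confirmed. Two wrist views put its top at z = 0.192.

```bash
python3 - <<'E'
from rig import *
from h import *
q=quat(70.3,0,1)
command_gripper(.045,20)
move_ptp([.5273,.287,.26],q)
move_l([.5273,.287,.150],.1)
s=sense();print(s["force"],s["tcp_pos"])
command_gripper(0,20)
s=sense();print(s["finger_gap"],s["grasp_force"],s["force"],s["moment"])
move_l([.5273,.287,.20],.06);move_l([.5273,.287,.33],.15);pause(.2)
s=sense();print(s["clock"],s["finger_gap"],s["grasp_force"],s["force"],s["tcp_pos"])
# wrist look at held plate, and over to the station high up
move_ptp([.53,-.02,.38],quat(74,0,1));pause(.2)
s=sense();c=camera("wrist");np.savez("w2.npz",pos=s["tcp_pos"],rot=s["tcp_rot"],**c)
cv2.imwrite("pics/w2.png",c["image"][...,::-1])
for n in("scene","top"):
    c=camera(n);np.savez(f"{n}2.npz",**{k:c[k] for k in("image","depth","K","cam_to_world")})
    p=cloud(c).reshape(-1,3)
    m=(abs(p[:,0]-.53)<.06)&(abs(p[:,1]+.02)<.06)&(p[:,2]>.18)&(p[:,2]<.31)
    a=p[m];print(n,len(a),np.round([np.percentile(a[:,2],1),*a.mean(0)],3))
    zz=a[a[:,2]<.3]; cc=zz.mean(0);print(np.round(np.linalg.svd(zz-cc)[2],3), cv2.minAreaRect(zz[:,:2].astype(np.float32)*1000))
p=wcloud(dict(np.load("w2.npz")))
print(fit(p,.0985,.112,(.46,.62,-.12,.0)),fit(p,.019,.026,(.46,.62,-.14,-.04)),fit(p,.154,.166,(.4,.56,-.33,-.2)))
print(s["clock"],s["tcp_pos"])
E
```

```text
[0.41502912 0.61957645 0.69361359] [0.527627   0.2871543  0.15066839]
0.007560840390848239 19.999920129776 [-0.42732394  0.3404324   0.25605658] [-0.02026991 -0.16186878  0.00908011]
10.05 0.007785330820916023 19.99961793422699 [-0.66228485  0.1492997  -2.78200989] [0.52713553 0.28692654 0.32925996]
scene 158 [ 0.243  0.543 -0.026  0.277]
[[ 0.979 -0.201 -0.029]
 [ 0.028 -0.004  1.   ]
 [ 0.201  0.98  -0.002]] ((532.0934448242188, -24.66472625732422), (7.928239822387695, 59.953487396240234), 81.78147888183594)Traceback (most recent call last):
  File "<stdin>", line 20, in <module>
    return _quantile_unchecked(
        a, q, axis, out, overwrite_input, method, keepdims, weights)
    return _ureduce(a,
                    func=_quantile_ureduce_func,
    ...<5 lines>...
                    overwrite_input=overwrite_input,
                    method=method)
    r = func(a, **kwargs)
    result = _quantile(arr,
                       quantiles=q,
    ...<2 lines>...
                       out=out,
                       weights=wgt)
    slices_having_nans = np.isnan(arr[-1, ...])
                                  ~~~^^^^^^^^^
IndexError: index -1 is out of bounds for axis 0 with size 0
```

View pics/w2.png

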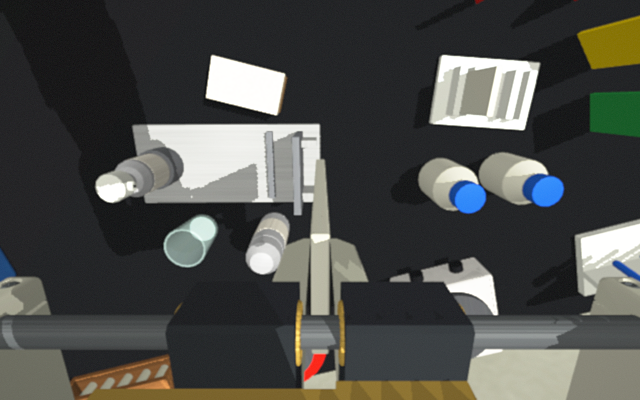

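The wrist picture shows the plate held edge-on at (320,200) over the station, the strip at (270,165), the backrest at (297,172) and the cap at (115,187). Next: station fit, the plate's pose in the grip, and the short plate.

```bash
python3 - <<'E'
from h import *
d=dict(np.load("w2.npz"));p=wcloud(d);print(d["pos"],R.from_quat(d["rot"]).as_matrix().round(3).tolist())
t=(p-d["pos"])@R.from_quat(d["rot"]).as_matrix()
q=t[(abs(t[:,1])<.015)&(abs(t[:,0])<.05)&(t[:,2]>-.045)&(t[:,2]<.16)]
print(len(q),np.round(np.nanpercentile(q,[1,50,99],axis=0),4).tolist())
for z in np.arange(-.04,.15,.02):
    a=q[(q[:,2]>z)&(q[:,2]<z+.02)]
    if len(a)>5:print(round(z,2),len(a),np.round([a[:,0].min(),a[:,0].max(),a[:,1].min(),a[:,1].max()],4))
def tr(f,*a):
    try: print(f(*a))
    except Exception as e: print("none")
for n,P in (("wrist",p),("scene",cloud(dict(np.load("scene2.npz"))).reshape(-1,3)),("top",cloud(dict(np.load("top2.npz"))).reshape(-1,3))):
    print(n)
    tr(fit,P,.0985,.112,(.49,.60,-.09,-.03)) ; tr(fit,P,.0185,.026,(.47,.57,-.125,-.07)); tr(fit,P,.154,.166,(.4,.56,-.33,-.2)); tr(fit,P,.116,.13,(.45,.6,.16,.26))
E
```

```text
[ 0.53011325 -0.01913683  0.37976802] [[-0.962, 0.274, -0.0], [0.274, 0.962, 0.0], [0.0, 0.0, -1.0]]
4456 [[-0.028, -0.0144, -0.0441], [0.0101, 0.0, -0.0357], [0.0303, 0.0145, 0.1099]]
-0.04 1280 [ 0.0074  0.0306 -0.015   0.015 ]
-0.02 771 [ 0.0077  0.0306 -0.015   0.0149]
0.0 141 [ 0.0092  0.0304 -0.0038  0.0093]
0.02 109 [ 0.0289  0.0304 -0.0038  0.0042]
0.04 81 [ 0.0292  0.0303 -0.0036  0.0041]
0.06 64 [ 0.0289  0.0303 -0.0037  0.0042]
0.08 49 [ 0.0294  0.0303 -0.0035  0.0039]
0.1 40 [ 0.0289  0.0303 -0.0037  0.0041]
0.12 25 [ 0.0291  0.0302 -0.003   0.0042]
wrist
(563, array([540.2, -55.5]), array([ 10.1, 105.6]), np.float32(164.2), array([538.6, -54.8, 104.9]))
(388, array([ 522.4, -100.3]), array([ 10.2, 100.1]), np.float32(164.3), array([520.8, -99.6,  22. ]))
(721, array([ 479.3, -269.4]), array([35.3, 36.3]), np.float32(118.8), array([ 478.8, -267.7,  159.6]))
(445, array([499.9, 211.9]), array([ 9.4, 59.1]), np.float32(160.6), array([499.2, 211.5, 121.3]))
scene
(167, array([542.5, -57.3]), array([ 10.3, 108.8]), np.float32(164.3), array([544.5, -58. , 105. ]))
(120, array(
[... 173 characters left out ...]
.5, -271.3,  159.8]))
(65, array([501.6, 210.3]), array([ 9.4, 60.2]), np.float32(160.0), array([502.4, 209.5, 121.1]))
top
(0, array([0., 0.]), array([0., 0.]), np.float32(0.0), array([nan, nan, nan]))
(0, array([0., 0.]), array([0., 0.]), np.float32(0.0), array([nan, nan, nan]))
(0, array([0., 0.]), array([0., 0.]), np.float32(0.0), array([nan, nan, nan]))
(117, array([498.9, 211.3]), array([ 8.8, 59.5]), np.float32(160.2), array([498.1, 211.2, 120.8]))h.py:20: RuntimeWarning: Mean of empty slice.
  l=max([b[1]-b[0],b[2]-b[1]],key=np.linalg.norm);return len(q),np.round(r[0],1),np.round(r[1],1),round(np.degrees(np.arctan2(l[1],l[0]))%180,1),np.round(q.mean(0)*1000,1)
  ret = um.true_divide(
```

```bash
cat >> h.py <<'E'
YD=np.array([np.cos(np.radians(74.3)),np.sin(np.radians(74.3)),0]);XD=np.array([YD[1],-YD[0],0]);Z=np.array([0,0,1.])
STOP=YD*.0493+XD*.5355+Z*.010
def tcp(y,z,t,L=.1387): return STOP+YD*y+Z*z+L*(np.sin(t)*YD+np.cos(t)*Z)
E
python3 - <<'E'
from rig import *
from h import *
t=.255;q=quat(74.3,t,1)
move_ptp(tcp(.0065,.13,t),q)
move_l(tcp(.0065,.012,t),.12);pause(.2)
f0=sense()["force"];print(f0,sense()["tcp_pos"]-tcp(.0065,.012,t))
z=.012
while z>-.003:
    z-=.0015;move_l(tcp(.0065,z,t),.03);f=sense()["force"]-f0
    if abs(f[2])>2.5 or np.linalg.norm(f)>5: break
print("z",z,f)
c=camera("wrist");s=sense();np.savez("w3.npz",pos=s["tcp_pos"],rot=s["tcp_rot"],**c)
cv2.imwrite("pics/w3.png",c["image"][...,::-1]);c=camera("scene");np.savez("scene3.npz",**c);cv2.imwrite("pics/s3.png",cv2.resize(c["image"][210:310,150:310,::-1],None,fx=5,fy=5))
print(s["clock"],s["tcp_pos"])
E
```

```text
[-0.13224268  0.08020602 -1.96033168] [ 2.58047783e-04 -6.15096604e-06  5.22001782e-04]
z -0.0014999999999999979 [-0.41114983  1.28406873 12.08544644]
15.7417 [ 0.54096582 -0.05759389  0.14406436]
```

View pics/s3.png

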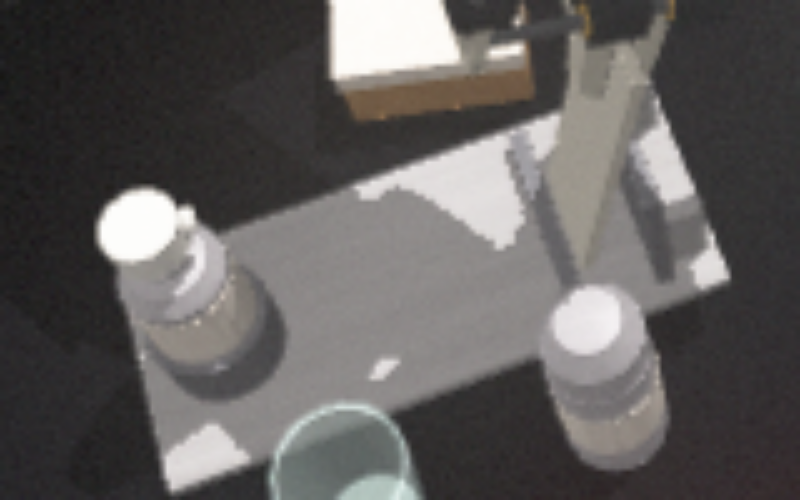

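The crop shows the plate's foot (580,265) between the strip (545,200) and the backrest (650,225), and the contact height matches the base. Next I slide it to the stop, tilt it to the backrest, let go and check.

```bash
python3 - <<'E'
from rig import *
from h import *
t=.255;z=-.0005;y=.0065
move_l(tcp(y,z,t),.03);pause(.1);f0=sense()["force"];print("f",f0)
while y>-.002:
    y-=.001;move_l(tcp(y,z,t),.03);f=(sense()["force"]-f0)@YD
    if f>3:break
print("stop contact y",y,f)
while t<.31:
    t+=.01;move_l(tcp(y,z,t),.03,quat(74.3,t,1));g=(sense()["force"]-f0)
    if g@YD-f<-2.5:break
print("tilt",t,g@YD,g[2])
command_gripper(.04,20);pause(.5)
s=sense();print(s["force"],s["clock"])
T=R.from_quat(s["tcp_rot"]).as_matrix()
move_l(s["tcp_pos"]-T[:,2]*.09,.12)
s=sense();move_l(s["tcp_pos"]+Z*.08-YD*.03,.2);pause(.2)
s=sense();print(s["clock"],s["tcp_pos"])
for n in("scene","top","wrist"):
    c=camera(n);np.savez(n+"4.npz",pos=s["tcp_pos"],rot=s["tcp_rot"],**c);p=wcloud(c|dict(pos=s["tcp_pos"],rot=s["tcp_rot"])) if n=="wrist" else cloud(c).reshape(-1,3)
    l=(p-STOP)@np.c_[XD,YD,Z]
    a=l[(abs(l[:,0])<.05)&(l[:,2]>.11)&(l[:,2]<.185)&(abs(l[:,1]-.04)<.05)]
    if len(a)<30: print(n,len(a));continue
    v=np.linalg.svd(a-a.mean(0))[2][2];print(n,len(a),"x range",np.round(np.percentile(a[:,0],[1,99]),3),"normal",np.round(v,3),"zmax",a[:,2].max().round(3),"y",np.round(np.percentile(a[:,1],[1,99]),3))
    if n=="scene":cv2.imwrite("pics/s4.png",cv2.resize(c["image"][190:310,150:310,::-1],None,fx=5,fy=5))
E
```

```text
f [-0.17203821  2.1456325   5.49985124]
stop contact y 0.0024999999999999996 3.1540798789116864
tilt 0.31500000000000006 2.111807446263131 3.697223685101841
[ 0.35676544 -0.11425526  0.17384937] 19.8583
21.5333 [ 0.53989412 -0.05546453  0.30485342]
scene 341 x range [-0.025  0.034] normal [ 0.031 -0.94   0.34 ] zmax 0.176 y [0.034 0.061]
top 0
wrist 1272 x range [-0.03   0.029] normal [-0.013 -0.931  0.365] zmax 0.175 y [0.036 0.063]
```

View pics/s4.png

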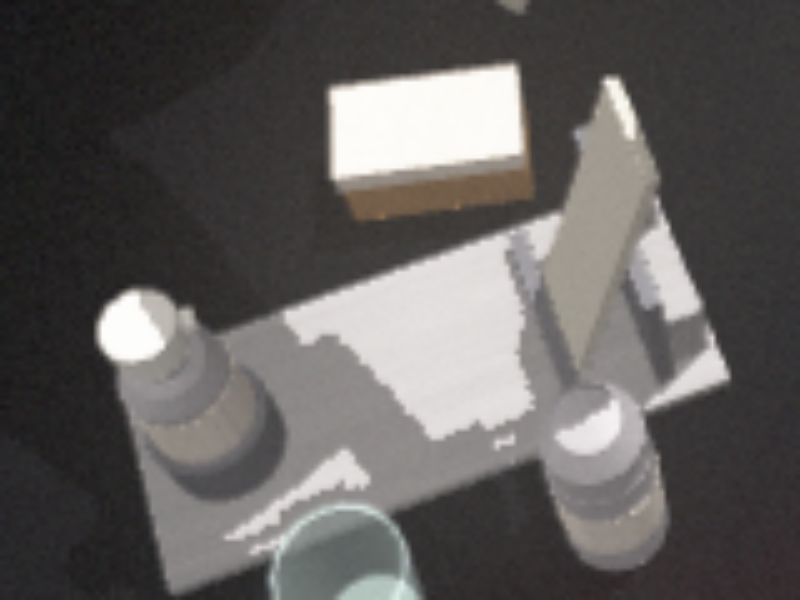

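The plate leans by itself (foot 575,370; top 615,85), centred to about 2–4 mm on the strip and square. Now the cap, at (140,325).

```bash
python3 - <<'E'
from rig import *
from h import *
command_gripper(0,20)
C=np.array([.480,-.2705,0])
move_ptp(C+Z*.26,quat(74.3,0,1))
move_l(C+Z*.166,.15);pause(.3)
f0=sense()["force"];z=.166
while z>.1505:
    z-=.001;move_l(C+Z*z,.03);s=sense();f=s["force"]-f0
    if f[2]>8.5:break
pause(.4);s=sense();print("down",z,s["tcp_pos"],s["force"]-f0)
c=camera("scene");p=cloud(c).reshape(-1,3)
move_l(C+Z*.166,.06);move_l(C+Z*.30,.2)
move_ptp([.40,-.38,.34],quat(74.3,0,1));pause(.3)
s=sense();print(s["clock"],s["force"])
for n in("scene","top"):
    c=camera(n);p=cloud(c).reshape(-1,3);l=(p-STOP)@np.c_[XD,YD,Z]
    print(n,"cap",fit(p,.145,.17,(.44,.52,-.31,-.23)))
    a=l[(abs(l[:,0])<.05)&(l[:,2]>.11)&(l[:,2]<.185)&(abs(l[:,1]-.04)<.05)]
    if len(a)>30:print(len(a),np.round(np.linalg.svd(a-a.mean(0))[2][2],3),np.round(np.percentile(a[:,0],[1,99]),3))
    cv2.imwrite(f"pics/{n}5.png",c["image"][...,::-1])
E
```

```text
down 0.152 [ 0.48018388 -0.27062204  0.15312284] [-2.71417049  2.16770623 17.14363495]
30.55 [ 1.05685763 -0.19220866 -1.19452163]
scene cap (240, array([ 483.6, -270.1]), array([38.8, 36.1]), np.float32(38.3), array([ 485.2, -270.2,  158.2]))
340 [ 0.033 -0.94   0.34 ] [-0.026  0.034]
top cap (304, array([ 478.8, -269.1]), array([36.7, 35.5]), np.float32(29.7), array([ 478.5, -267.4,  157.5]))
293 [-0.015 -0.932  0.361] [-0.03   0.029]
```

View pics/scene5.png

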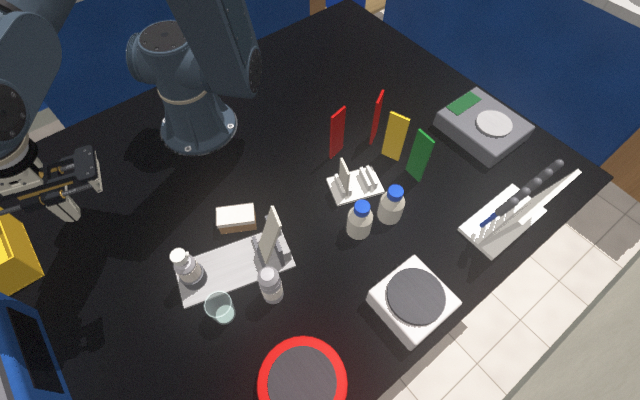

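The picture shows the plate leaning (270,235), the cap up (180,257), all bystanders in place and the gripper clear (65,200). The cap bottomed out at 17 N with the fingertip at z = 0.153, which is full travel. I hand the job in.

```bash
python3 -c "
from rig import *
print(close_job())"
```

```text
the job is handed in; nothing more can be done
None
```

The long plate leans by itself, centred and square at the stop; afterwards I pressed the cap right down and it sprang back up; the bystanders looked unmoved in the last picture, and the job is handed in (it returned no verdict).

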